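Open the twist-to-pour jug with the unknown thread

ROBOT

A 6-joint arm with a two-finger parallel gripper is mounted at the origin on the work surface. World frame = base frame: x ahead of the robot, y to its left, z up, the work surface at z = 0. Lengths are in m, angles in rad, forces in N, time in s.
With the tool pointing down it reaches from about 0.35 to 0.8 m from the base axis. Payload 7.3 kg.
Tool frame: the origin (TCP) lies midway between the tips of the shut fingers; the grasp point (between the pads) lies 19 mm behind it (bot.hold_point_z is the distance from the TCP to the grasp point, in m); z points along the fingers, y is the direction in which the jaws open and shut (so a half turn about z gives the same grasp; the last joint's range is limited). The gripper opens to 85 mm and grips with 20 to 120 N. Pads are 22 mm wide; open, the fingers measure 114 mm over their backs; the gripper's body (76 mm by 85 mm) begins 54 mm behind the grasp point. The pads swing forward as they close: fully open they stand 13 mm farther back than shut.
Start: joints at [-1.414, 0.342, 1.524, -0, 1.275, -0.146], TCP at [0.157, -0.501, 0.231] pointing down, gripper open.
Joint ranges: [-2.53, 2.53], [-0.77, 2.02], [0.04, 2.7], [-1, 4.14], [0.28, 2.66], [-3.11, 3.11]. Speed limits (rad/s): [2.57, 2.57, 3.14, 3.14, 3.14, 3.14].

INTERFACE

Orientations are given as a rotation vector (axis times angle).
In Python, from station import status, snapshot, camera_params, job, bot gives the robot as it stands.
- The arm moves only by the shell command python3 -m handwheel 'ROWS' [FORCE]. ROWS is JSON, a list of rows, each a list of 7 numbers: the turn, a rotation vector about the tool's x, y, z in rad, then the shift along the tool's x, y, z in m, then the closure, from 0 (fully open) to 1 (shut). In form: [[ax, ay, az, x, y, z, claw], ...]. A call has 1 to 10 rows; each row shifts and turns the commanded pose from where the row before left it, along the tool's axes as they then stand; what a row does not reach is not made up. A row lasts 1/8 s, in which the tool goes at most 62.5 mm and 10.7 degrees, less where a joint would pass 70% of its speed; a pose out of reach is approached as far as the arm can. A call with a gripper value outside its range is refused whole. The fingers move at their own pace and stop on an object; FORCE is the grip in N (left out, the last holds). Time passes only in rows, so rows that do not move let the fingers close. It gives the time, the measured TCP pose, the force and the opening at its end, in the units of the state.
- status.sense(): the state, without advancing time (a new reading comes with each control period).
- snapshot(name): name is "scene" or "top" or "wrist"; returns the picture (420x560x3 uint8, red, green, blue); there is no depth.
- camera_params(name): a dict with "vertical_fov" (degrees; the focal length in pixels is half the picture's height over the tangent of half this angle, whatever the lens; pixels are square), "cx", "cy" (the principal point, pixels), "k1" (the pictures are not rectified: a ray, as slopes to the right and down, at radius r is drawn at 1 + k1 r^2 times it, then the intrinsics apply), "extrinsics" (4x4, takes a point from camera to world coordinates). Camera axes: x right, y down, z forward; pixel columns grow to the right and rows downward; lengths in m; the calibration is good to about 2 mm. A picture is of the moment at which its call begins: read the wrist's pose just before it. camera_params takes no time and is no camera call; for the wrist camera it gives the pose at the moment of the call.
- job.close_job(): hands the job in, once; it reports no verdict.
The state is a dict: "time": time; "qpos": joint angles; "joint_vel": joint speeds; "joint_torque": joint torques, N m; "position": TCP position; "ee_rot": TCP orientation; "ft_force": force on the tool from outside, world axes, zero at the start; "moment": the same for the moment, N m; "width": opening from 0.0 (shut) to 1.0 (fully open).
Only numpy, scipy, OpenCV 4.12 (cv2) and the standard library are available. Lean on these libraries where they do the work, as an engineer would, in place of code of your own. Each camera call takes 0.05 s, during which the arm holds its last target. There are 200 camera calls.

TASK

On the breakfast counter, open the shorter of the two steel jugs for pouring: twist its stopper loose by about a sixth of a turn or more and let go. Nobody remembers whether this stopper has an ordinary or a reverse thread, so try one way and, if it will not give, turn it the other way. Leave the taller jug's stopper as it is.

Things in the scene. Friction and masses are not known exactly. Their poses are not given: they have to be found in the camera images.
- stopper_grip (a point): Where to grip the SHORTER jug's stopper (to open): on its vertical axis, 217 mm above the counter. The black stopper is a disc 78 mm across, 12 mm high, with an upright metal bar over its middle: 56 mm long, 14 mm thick, 37 mm above the disc. This point is 25 mm above the disc, 12 mm under the bar's top. x runs along the bar (closed: to the jug's handle), y across it, z up; turns with the stopper.
- stopper (a joint): Angle of the SHORTER jug's stopper, rad: 0 closed, + anticlockwise seen from above. One way, differing from start to start and unseen, it is blocked at 0.05 rad (0.1 if forced); the other way it turns against 0.15 N m of friction, without rising, to a stop at 1.4 rad. Stays where left; starts at 0. The jug is steel, 120 mm across, mouth 180 mm high, held fast in a counter ring: it cannot turn.
- tall_stopper_grip (a point): The same point on the TALLER jug's stopper (to be left alone): same stopper, bar and 120 mm body, but its mouth is 250 mm and this point 287 mm above the counter. The jugs stand side by side, axes 200 mm apart or more, either one on the left; each has a black handle 47 mm deep on its side. Small breakfast things up to 100 mm high stand around.
- tall_stopper (a joint): Angle of the TALLER jug's stopper, rad, 0 closed; it would turn either way and must stay as it is.
Not all that is in view belongs to the job. Leave any blue or red look-alike of the part that bears stopper_grip alone.

How it is judged:
By the outcome, as a careful person would: the job done as asked, in the order asked, and still so for the second after the job is handed in, with the robot touching nothing.
It also fails if it takes over 38 s, if anything falls off the work surface, if the arm or the gripper's body presses on something with over 40 N, if the wrist force passes 120 N, or if a joint passes its speed limit or range.

## Working session

There is one attempt and no reset: what is moved stays moved. The work goes in short steps, Python scripts to look and compute and a shell command to move; the robot and the scene stay as the last step left them, time stands still between calls to the robot, and variables do not carry over. Pictures are saved under pics/ and viewed, about 8 in all and at most 12, crops included, and the job is handed in when it is done.

```bash
mkdir -p pics; ls; python3 - <<'E'
from station import status, snapshot, camera_params, job, bot
import cv2
s=status.sense(); print(s)
for n in("scene","top"):
    cv2.imwrite(f"pics/{n}0.png",snapshot(n)[:,:,::-1]); print(n,camera_params(n))
print(bot.hold_point_z)
E
```

```text
pics
{'time': 0.0, 'qpos': array([-1.41401224e+00,  3.42735370e-01,  1.52501742e+00, -1.93207223e-05,
        1.27541058e+00, -1.46013349e-01]), 'joint_vel': array([-0.00056155, -0.00076191, -0.00123986, -0.00035771, -0.00083065,
       -0.001331  ]), 'joint_torque': array([-1.08137967e-03, -4.33672965e+01, -2.46017540e+01, -1.21145895e-04,
        7.80590577e-03, -3.58947602e-05]), 'position': array([ 0.15649557, -0.50070835,  0.23061926]), 'ee_rot': array([-3.10410229e+00, -4.73590007e-01,  4.22931609e-05]), 'ft_force': array([-0.71088495,  0.4748416 , -0.03623326]), 'moment': array([-0.03492694,  0.0156139 ,  0.01889279]), 'width': 1.00163900549998}
scene {'vertical_fov': 55.20607970228642, 'cx': 274.41880472761903, 'cy': 210.97065255220045, 'k1': -0.08877764527315196, 'extrinsics': array([[ 0.03755655,  0.57611636, -0.81650441,  1.23369307],
       [ 0.99929104, -0.01949991,  0.03220522, -0.10066405],
       [ 0.00263219, -0.81713505, -0.57644026,  0.71452735],
       [ 0.        ,  0.        ,  0.        ,  1.        ]])}
top {'vertical_fov': 42.27356039728784, 'cx': 281.8250576517208, 'cy': 208.18635463545252, 'k1': -0.08129285631384135, 'extrinsics': array([[-0.02427067, -0.99664202,  0.07820239,  0.38749662],
       [-0.99969021,  0.02462751,  0.00360174, -0.07596555],
       [-0.00551557, -0.07809075, -0.996931  ,  1.59663451],
       [ 0.        ,  0.        ,  0.        ,  1.        ]])}
0.0187
```

View pics/scene0.png

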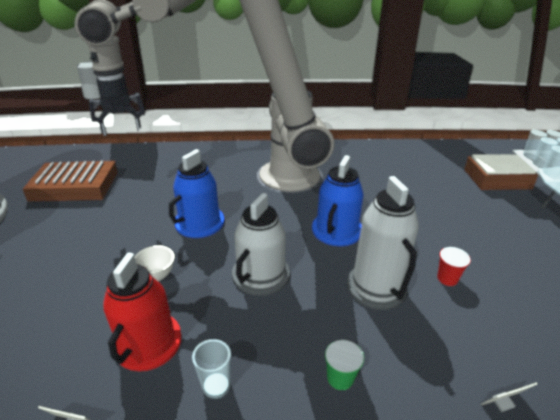

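View pics/top0.png

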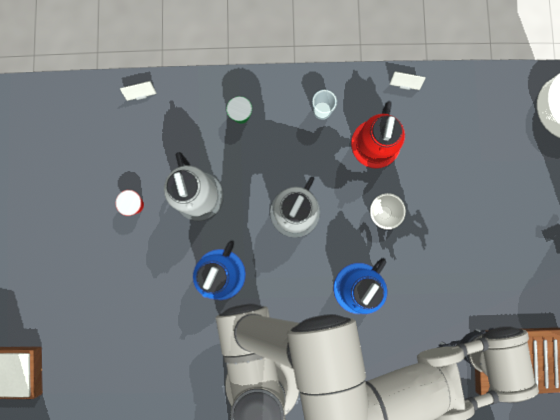

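The scene picture shows the short steel jug at about (262,250) and the tall one at (387,245). In the top view the short stopper is at (296,207) and the tall one at (182,186). The red and blue jugs are decoys. Next I'll enlarge the short stopper in both views.

```bash
python3 - <<'E'
import cv2,numpy as np
a=cv2.imread("pics/scene0.png")[180:260,220:300]; b=cv2.imread("pics/top0.png")[165:245,255:335]
cv2.imwrite("pics/crop.png",np.hstack([cv2.resize(i,(400,400),interpolation=cv2.INTER_CUBIC) for i in(a,b)]))
E
cat > h.py <<'E'
import numpy as np,cv2
from station import *
def ray(c,uv):
    f=210/np.tan(np.radians(c["vertical_fov"])/2)
    d=np.array([(uv[0]-c["cx"])/f,(uv[1]-c["cy"])/f]); u=d.copy()
    for _ in range(20): u=d/(1+c["k1"]*(u@u))
    E=c["extrinsics"]; v=E[:3,:3]@np.r_[u,1]
    return E[:3,3],v/np.linalg.norm(v)
def tri(*obs):
    A=np.zeros((3,3));b=np.zeros(3);R=[ray(c,uv) for c,uv in obs]
    for o,v in R:
        P=np.eye(3)-np.outer(v,v);A+=P;b+=P@o
    p=np.linalg.solve(A,b); return p,[np.linalg.norm((np.eye(3)-np.outer(v,v))@(p-o)) for o,v in R]
def atz(c,uv,z):
    o,v=ray(c,uv); return o+v*(z-o[2])/v[2]
E
```

```text
(no output)
```

View pics/crop.png

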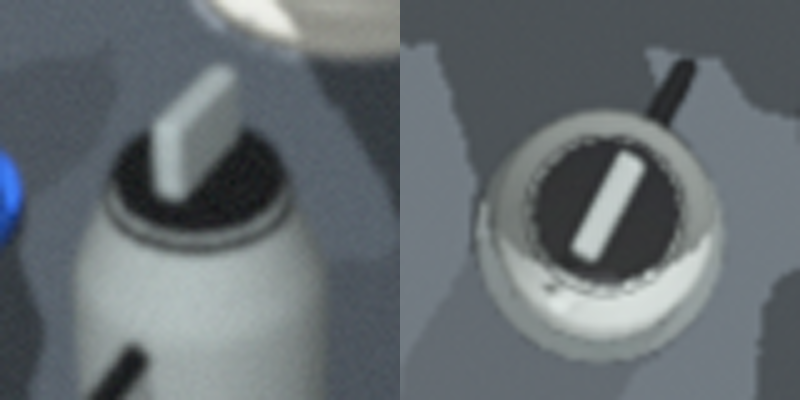

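The crop shows the short stopper's bar. Its top edge runs from (167,122) to (222,68) in the left panel, and from (630,157) at the handle end to (584,255) in the right panel.

```bash
python3 - <<'E'
from h import *
S,T=camera_params("scene"),camera_params("top")
fs=lambda x,y:((x+.5)/5-.5+220,(y+.5)/5-.5+180); ft=lambda x,y:((x-400+.5)/5-.5+255,(y+.5)/5-.5+165)
a,ra=tri((S,fs(167,122)),(T,ft(630,157))); b,rb=tri((S,fs(222,68)),(T,ft(584,255)))
print(a,ra,b,rb,(a+b)/2,np.linalg.norm(a-b))
A,B=atz(T,ft(630,157),.229),atz(T,ft(584,255),.229); d=A-B
print("top@.229",A,B,(A+B)/2,np.linalg.norm(d),np.degrees(np.arctan2(d[1],d[0])))
print("tall",tri((S,(398,185)),(T,(181,185))))
for n,uv,z in [("bluebar L",(370,294),.2),("bluebar R",(211,278),.2)]: print(n,atz(T,uv,z))
print("bar handle",atz(T,(310,182),.12))
import scipy.spatial.transform as t
print(t.Rotation.from_rotvec(status.sense()["ee_rot"]).as_matrix())
print("wrist",camera_params("wrist"))
E
```

```text
[ 0.5241285  -0.11879042  0.23288274] [np.float64(0.0003455825055808102), np.float64(0.00034558250558080117)] [ 0.47546273 -0.09448275  0.22850838] [np.float64(0.00024088187226451328), np.float64(0.00024088187226451447)] [ 0.49979561 -0.10663659  0.23069556] 0.054574303632475514
top@.229 [ 0.52451977 -0.11925908  0.229     ] [ 0.47542733 -0.09471688  0.229     ] [ 0.49997355 -0.10698798  0.229     ] 0.05488522379805088 -26.561295825463688
tall (array([0.55297586, 0.17443016, 0.29234514]), [np.float64(0.0025262452697409755), np.float64(0.002526245269740839)])
bluebar L [ 0.27154612 -0.29088249  0.2       ]
bluebar R [0.32216676 0.11484779 0.2       ]
bar handle [ 0.57330643 -0.1494822   0.12      ]
[[ 9.54515544e-01  2.98161087e-01 -2.07092345e-04]
 [ 2.98161089e-01 -9.54514618e-01  1.34463782e-03]
 [ 2.03246002e-04 -1.34522457e-03 -9.99999075e-01]]
wrist {'vertical_fov': 60.782458978690244, 'cx': 284.64053635398824, 'cy': 205.26641355833647, 'k1': -0.0911007382768703, 'extrinsics': array([[ 0.29905669, -0.92084044, -0.25023584,  0.21934732],
       [-0.95423436, -0.28896673, -0.07703901, -0.48068592],
       [-0.0013692 ,  0.26182267, -0.96511503,  0.37332196],
       [ 0.        ,  0.        ,  0.        ,  1.        ]])}
```

Centre is about (0.500, -0.107) and the bar heads at -26.6°. The bar top measures z≈0.230 against 0.229 in the text. I'll lift first, because a blue jug stands on the straight path, and then go across.

```bash
python3 -m handwheel '[[0,0,0,0,0,-0.06,0],[0,0,0,0,0,-0.06,0],[0,0,0,0.04,-0.025,0,0],[0,0,0,0.04,-0.025,0,0],[0,0,0,0.04,-0.025,0,0],[0,0,0,0.04,-0.025,0,0],[0,0,0,0.04,-0.025,0,0],[0,0,0,0.04,-0.025,0,0],[0,0,0,0.04,-0.025,0,0],[0,0,0,0.04,-0.025,0,0]]' 40
python3 -m handwheel '[[0,0,0,0.04,-0.025,0,0],[0,0,0,0.04,-0.025,0,0],[0,0,0,0.045,-0.025,0,0],[0,0,-0.18,0,0,0,0],[0,0,-0.18,0,0,0,0],[0,0,-0.18,0,0,0,0],[0,0,-0.18,0,0,0,0],[0,0,-0.18,0,0,0,0],[0,0,-0.18,0,0,0,0],[0,0,-0.18,0,0,0,0]]'
python3 -m handwheel '[[0,0,-0.18,0,0,0,0],[0,0,-0.18,0,0,0,0],[0,0,-0.18,0,0,0,0],[0,0,-0.18,0,0,0,0],[0,0,-0.18,0,0,0,0],[0,0,-0.18,0,0,0,0],[0,0,0,0,0,0,0]]'
python3 - <<'E'
from h import *
from scipy.spatial.transform import Rotation as R
s=status.sense(); print(s["time"],s["qpos"].round(3),s["position"],s["ft_force"]); M=R.from_rotvec(s["ee_rot"]).as_matrix(); print(M.round(3),np.degrees(np.arctan2(M[1,0],M[0,0])))
im=snapshot("wrist"); print(camera_params("wrist")["extrinsics"].tolist()); cv2.imwrite("pics/w1.png",im[:,:,::-1])
E
```

```text
time: 1.35
position: [0.4031, -0.2134, 0.3511]
ee_rot: [-3.105, -0.474, 0.001]
ft_force: [-0.1, -1.4, 0.5]
width: 1.002
time: 2.6
position: [0.4992, -0.1059, 0.3508]
ee_rot: [-2.223, -2.219, 0.001]
ft_force: [-0.1, -0.2, -0.3]
width: 0.999
time: 3.48
position: [0.4992, -0.1059, 0.3509]
ee_rot: [-0.778, -3.043, -0.0]
ft_force: [-0.3, 0.2, -1.1]
width: 1.001
3.475 [-0.359  0.251  1.327 -0.     1.565 -1.43 ] [ 0.49919462 -0.10587131  0.3509225 ] [-0.31139497  0.24036708 -1.06644807]
[[-0.877  0.48  -0.001]
 [ 0.48   0.877  0.   ]
 [ 0.001 -0.    -1.   ]] 151.32899350336058
[[0.48084904202216405, 0.8466290410559357, 0.2280426837832613, 0.4411611259585537], [0.8768031903205231, -0.46412194931436873, -0.1257258191796012, -0.07353067440196043], [-0.0006035148036303304, 0.26040369238038097, -0.9654996389251237, 0.4936404391766706], [0.0, 0.0, 0.0, 1.0]]
```

View pics/w1.png

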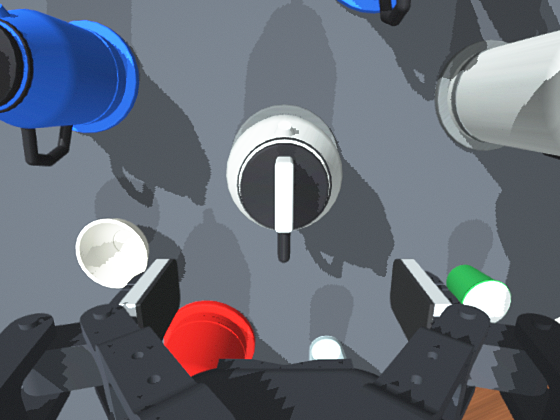

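```bash
python3 - <<'E'
from h import *
W=camera_params("wrist")
im=cv2.imread("pics/w1.png"); print(im[150:240:3,285].mean(1).round()); print(im[215,268:300].mean(1).round())
print(im[190,268:300].mean(1).round(),im[165,268:300].mean(1).round())
c=np.array([.500,-.107]); h=np.radians(-26.6); u=np.array([np.cos(h),np.sin(h)])
f=210/np.tan(np.radians(W["vertical_fov"])/2); E=np.linalg.inv(W["extrinsics"])
for s in(-.028,.028):
  for z in(.192,.229):
    p=E@np.r_[c+s*u,z,1]; q=p[:2]/p[2]; q=q*(1+W["k1"]*(q@q))*f; print(s,z,q+[W["cx"],W["cy"]])
E
```

```text
[ 65.  66. 141. 226. 251. 255. 255. 255. 255. 255. 255. 255. 255. 255.
 255. 255. 255. 255. 255. 255. 255. 255. 255. 255. 255. 255. 255. 255.
  45.  64.]
[ 70.  72.  72.  73.  70.  59. 107. 255. 255. 255. 255. 255. 255. 255.
 255. 255. 255. 255. 255. 255. 255. 255. 255. 254. 203.  88.  45.  46.
  49.  51.  52.  54.]
[ 70.  71.  69.  68.  67.  54. 109. 255. 255. 255. 255. 255. 255. 255.
 255. 255. 255. 255. 255. 255. 255. 255. 255. 255. 236. 110.  45.  44.
  46.  49.  48.  51.] [ 72.  72.  73.  73.  71.  62.  99. 255. 255. 255. 255. 255. 255. 255.
 255. 255. 255. 255. 255. 255. 255. 255. 255. 255. 250. 130.  51.  47.
  48.  50.  52.  49.]
-0.028 0.192 [282.36775899 157.59620638]
-0.028 0.229 [282.03124929 164.12931457]
0.028 0.192 [284.83829058 220.91101148]
0.028 0.229 [284.83488524 235.19056243]
```

The wrist view shows the short stopper's bar running up the middle, with its edges at columns 274.5 and 292.5 and rows 156–232. The bar lines up with the tool's x axis and sits within 1–2 mm of the TCP, so I'll go straight down about 0.15 m.

```bash
python3 -m handwheel '[[0,0,0,0,0,0.05,0],[0,0,0,0,0,0.05,0],[0,0,0,0,0,0.03,0],[0,0,0,0,0,0.02,0],[0,0,0,0,0,0,0]]' 40
python3 -m handwheel '[[0,0,0,0,0,0,1],[0,0,0,0,0,0,1],[0,0,0,0,0,0,1],[0,0,0,0,0,0,1],[0,0,0,0,0,0,1],[0,0,0,0,0,0,1]]' 40
python3 - <<'E'
from h import *
s=status.sense(); print(s["time"],s["position"],s["ee_rot"],s["ft_force"],s["moment"],s["width"],s["qpos"])
cv2.imwrite("pics/w2.png",snapshot("wrist")[:,:,::-1])
E
```

```text
time: 4.15
position: [0.4985, -0.1056, 0.1999]
ee_rot: [-0.779, -3.04, -0.0]
ft_force: [-0.0, -0.2, 0.4]
width: 1.002
time: 4.9
position: [0.4992, -0.1066, 0.2018]
ee_rot: [0.776, 3.044, -0.002]
ft_force: [-3.5, -3.9, 6.4]
width: 0.161
4.9 [ 0.4991864  -0.10656057  0.20184905] [ 7.75635980e-01  3.04379677e+00 -1.87934841e-03] [-3.50401579 -3.88270128  6.35675246] [-0.52431446  0.59081507 -0.06278874] 0.16054382700174705 [-3.59850240e-01  3.41546861e-01  1.61082383e+00 -1.21969288e-03
  1.18856983e+00 -1.43116240e+00]
```

View pics/w2.png

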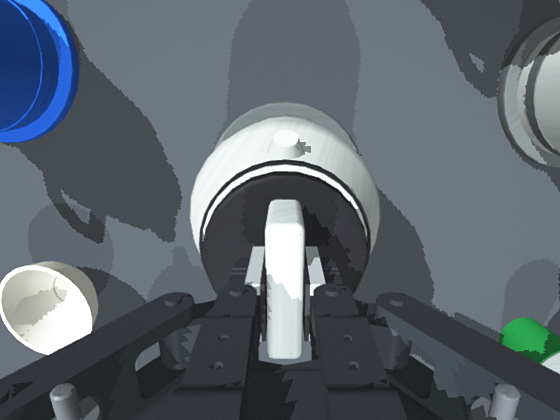

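The fingers hold the bar at 13.6 mm opening, centred on it. I'll try anticlockwise (az negative) by 0.12 rad and watch the moment.

```bash
cat > m.py <<'E'
from h import *
s=status.sense(); from scipy.spatial.transform import Rotation as R
M=R.from_rotvec(s["ee_rot"]).as_matrix(); print("t",round(s["time"],2),"head",round(np.degrees(np.arctan2(M[1,0],M[0,0])),2),"pos",s["position"].round(4),"F",s["ft_force"].round(1),"M",s["moment"].round(2),"w",round(s["width"],3),"q6",round(s["qpos"][5],3))
E
python3 m.py; python3 -m handwheel '[[0,0,-0.03,0,0,0,1],[0,0,-0.03,0,0,0,1],[0,0,0,0,0,0,1]]' >/dev/null; python3 m.py;  python3 -m handwheel '[[0,0,-0.03,0,0,0,1],[0,0,-0.03,0,0,0,1],[0,0,0,0,0,0,1]]'>/dev/null; python3 m.py
```

```text
t 4.95 head 151.41 pos [ 0.4992 -0.1066  0.2018] F [-3.6 -4.2  6. ] M [-0.52  0.57 -0.09] w 0.154 q6 -1.431
t 5.33 head 154.86 pos [ 0.4992 -0.1065  0.2018] F [-3.8 -3.9  5.2] M [-0.46  0.59 -0.01] w 0.152 q6 -1.492
t 5.7 head 158.3 pos [ 0.4992 -0.1065  0.2018] F [-4.6 -3.4  5.8] M [-0.51  0.58  0.  ] w 0.157 q6 -1.551
```

There was no blocking moment and the jaws did not widen, so I'll keep turning this way in small steps.

```bash
python3 -m handwheel '[[0,0,-0.05,0,0,0,1],[0,0,-0.05,0,0,0,1],[0,0,-0.05,0,0,0,1],[0,0,0,0,0,0,1]]'>/dev/null; python3 m.py
python3 - <<'E'
from h import *
cv2.imwrite("pics/w3.png",snapshot("wrist")[:,:,::-1])
E
```

```text
t 6.2 head 166.92 pos [ 0.4992 -0.1065  0.2019] F [-4.5 -3.5  6.5] M [-0.51  0.54  0.15] w 0.158 q6 -1.702
```

View pics/w3.png

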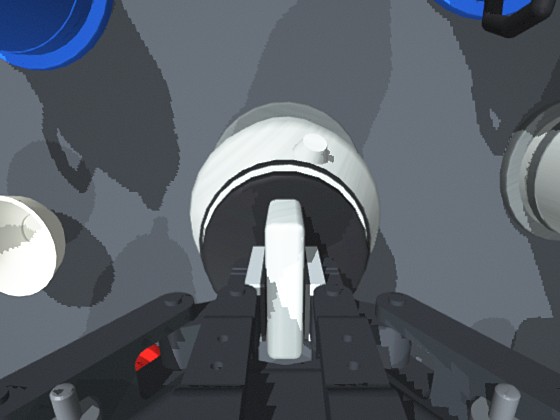

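The bar still lies straight between the pads while the jug's nub moved from (287,140) to (315,148). The stopper really turns anticlockwise: 0.27 rad so far, well past the 0.1 rad block. I'll go on to about 1.23 rad, clear of the 1.4 stop.

```bash
python3 -m handwheel '[[0,0,-0.12,0,0,0,1],[0,0,-0.12,0,0,0,1],[0,0,-0.12,0,0,0,1],[0,0,-0.12,0,0,0,1],[0,0,0,0,0,0,1]]'>/dev/null; python3 m.py
python3 -m handwheel '[[0,0,-0.12,0,0,0,1],[0,0,-0.12,0,0,0,1],[0,0,-0.12,0,0,0,1],[0,0,-0.12,0,0,0,1],[0,0,0,0,0,0,1],[0,0,0,0,0,0,1]]'>/dev/null; python3 m.py
```

```text
t 6.88 head -165.53 pos [ 0.4992 -0.1065  0.2018] F [-3.3 -3.1  5.8] M [-0.5   0.62  0.17] w 0.153 q6 -2.183
t 7.62 head -138.09 pos [ 0.4991 -0.1065  0.2018] F [-4.5 -3.7  6.1] M [-0.51  0.68  0.2 ] w 0.151 q6 -2.661
```

The stopper has turned 70.5°. Now I'll release, rise and check.

```bash
python3 -m handwheel '[[0,0,0,0,0,0,0],[0,0,0,0,0,0,0],[0,0,0,0,0,0,0],[0,0,0,0,0,0,0],[0,0,0,0,0,0,0],[0,0,0,0,0,0,0]]'>/dev/null; python3 m.py
python3 -m handwheel '[[0,0,0,0,0,-0.02,0],[0,0,0,0,0,-0.04,0],[0,0,0,0,0,-0.05,0],[0,0,0,0,0,-0.04,0],[0,0,0,0,0,0,0],[0,0,0,0,0,0,0]]'>/dev/null; python3 m.py
python3 - <<'E'
from h import *
W=snapshot("wrist");S=snapshot("scene")
cv2.imwrite("pics/end.png",np.hstack([cv2.resize(i,(400,300),interpolation=cv2.INTER_AREA) for i in(W[:,:,::-1],S[:,:,::-1])]))
E
```

```text
t 8.38 head -138.11 pos [ 0.4994 -0.1059  0.2013] F [-0.2  0.4  0.2] M [-0.05 -0.03  0.  ] w 0.996 q6 -2.661
t 9.12 head -138.11 pos [ 0.499  -0.1058  0.3505] F [ 0.4  0.4 -0.6] M [-0.04 -0.03 -0.02] w 0.998 q6 -2.661
```

View pics/end.png

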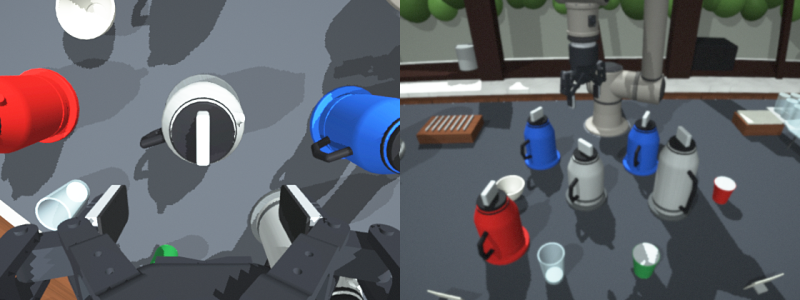

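The left panel shows the bar at (203,140) standing about 70° from the handle at (152,138), with the fingers open and clear. The right panel shows nothing else disturbed and the tall stopper unchanged. I'll hand in.

```bash
python3 -c "
from station import job; print(job.close_job())"
```

```text
the job is handed in; nothing more can be done
None
```

The shorter steel jug is open. Its stopper turned freely anticlockwise at the first try, so there was no need to try the other way. I turned it about 1.23 rad (70°), let go, lifted clear and handed in at about 9.2 s.

- **Turn:** in the last wrist picture the bar stands about 70° from the jug's handle, which agrees with how far the wrist turned.
- **Grip:** the jaws held the bar at about 13–14 mm throughout, so it did not slip. The resisting moment was only 0.15–0.2 N m, with no stop met.
- **After release:** the force on the tool was near zero with the gripper open and clear. The tall jug's stopper and everything else looked unchanged, judged by eye only.
- **Disagreement:** the top camera put the bar at -26.6° and the wrist camera at about -28.7°. I used the closer wrist view. The bar's top measured 0.231 m high against the stated 0.229 m.
- **Closing nudge:** closing the fingers pushed the tool up about 2 mm with roughly 6 N, well under the limits.

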